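Set and lock the side guide of a cake-box taping bed

ROBOT

A 6-joint arm with a two-finger parallel gripper is mounted at the origin on the work surface. World frame = base frame: x ahead of the robot, y to its left, z up, the work surface at z = 0. Lengths are in mm, angles in rad, forces in N, time in s.
With the tool pointing down it reaches from about 350 to 875 mm from the base axis. Payload 4.2 kg.
Tool frame: the origin (TCP) lies between the finger pads; the fingertips stand 25 mm ahead of it and the grasp point (between the pads) lies 6 mm ahead of it; z points along the fingers, y is the line along which they close (so a half turn about z gives the same grasp; the last joint's range is limited). The gripper opens to 85 mm and grips with 20 to 120 N. Pads are 22 mm wide; open, the fingers measure 114 mm over their backs; the gripper's body (76 mm by 85 mm) begins 54 mm behind the grasp point. The pads swing forward as they close: fully open they stand 13 mm farther back than shut.
Start: joints at [-1.03, 0.385, 0.008, 0, -1.194, -0.259], TCP at [173.819, -600.322, 256.312] pointing down, gripper open.
Joint ranges: [-3.14, 3.14], [-1.21, 2.06], [-1.07, 1.41], [-3.16, 2.05], [-2.99, -0.16], [-3.1, 3.1]. Speed limits (rad/s): [2.79, 2.79, 3.14, 3.14, 3.14, 3.14].

INTERFACE

Orientations are given as a unit quaternion [x, y, z, w].
In Python, from bench import read_state, get_image, job_done gives the robot as it stands.
- The arm moves only by the tool play_rows, never from a script. Its argument "series" is a list of rows, each a list of 6 numbers: the shift along the world's x, y, z in mm, then the turn, a rotation vector about the world's x, y, z in units of 6 degrees (1.0 is 6 degrees). A call has 1 to 20 rows; each row shifts and turns the commanded pose from where the row before left it; what a row does not reach is not made up. A row lasts 1/12 s, in which the tool goes at most 41.7 mm and 7.16 degrees, less where a joint would pass 70% of its speed; a pose out of reach is approached as far as the arm can. A call is refused whole if a number of a shift passes 41.7 or a number of a turn 1, either way. A call with a gripper value outside its range is refused whole. "gripper" is the opening, from 0 (shut) to 1 (fully open), set as the call begins (left out, the last holds). The fingers move at their own pace and stop on an object; the grip force is fixed at half the most. Time passes only in rows, so rows that do not move let the fingers close. It gives the time, the measured TCP pose, the force, the opening and the grip force at its end, in the units of the state.
- read_state(): the state, without advancing time (a new reading comes with each control period).
- get_image(name): name is "scene" or "top" or "wrist"; returns a dict with "image" (384x512x3 uint8, red, green, blue), "fx", "fy", "cx", "cy" (pixels), "dist_coeffs" ([k1, k2, p1, p2, k3] as OpenCV has them; the pictures are not rectified), "eye" and "rotation" of the camera in the world. Camera axes: x right, y down, z forward; pixel columns grow to the right and rows downward; lengths in mm; the calibration is good to about 2 mm. A picture is of the moment at which its call begins. There is no depth.
- job_done(): hands the job in; it is judged then, once.
The state is a dict: "clock": time; "joints": joint angles; "joint_vel": joint speeds; "joint_efforts": joint torques, N m; "position": TCP position; "ee_rot": TCP orientation; "contact_force": force on the tool from outside, world axes, zero at the start; "wrist_torque": the same for the moment, N m; "gripper_width": finger opening in mm; "grasp_force": force on a finger pad.
Only numpy, scipy, OpenCV 4.12 (cv2) and the standard library are available. Lean on these libraries where they do the work, as an engineer would, in place of code of your own. Each camera call takes 0.05 s, during which the arm holds its last target. There are 200 camera calls.

TASK

Set the taping bed up for the cake box lying on it: slide the side guide in until it pushes the box square and snug against the fixed fence, gently so the cardboard is not crushed, then lock the guide there by turning its red wing screw clockwise until it nips up hand-tight, not cranked down. Do not force the thin guide plate next to the wings, leave the tape roll, the cutter and the doilies where they are, and let go at the end.

Things in the scene. Friction and masses are not known exactly. Their poses are not given: they have to be found in the camera images.
- jig: the taping bed: a steel plate 360 (x) x 420 (y) x 12 mm, fixed to the table; origin under its centre; z up. The fixed fence is an upright aluminium strip along x, its inner face at y = -165 mm, top 62 mm above the table. A blue tape bridge with a rubber roller and a tape roll crosses the box lane at x = +112 to +188 mm, y = -195 to -5 mm, up to 238 mm high: keep clear of it
- cake_box: closed white cardboard cake box, rigid, 200 (x) x 150 (y) x 60 mm, 0.3 to 0.65 kg; loose on the bed (bed top 12 mm above the table); origin at the centre of its underside. Starts somewhat askew between fence and guide, touching neither; slides with 1 to 5 N. Square and snug: one long side flat on the fence, the other on the guide; pressing it with 5 to 10 N is plenty, over 20 N crushes it
- rail: dark steel strip 30 x 215 x 4 mm let flush into the bed along the bed's y, under the guide; origin at the centre of its underside. The screw's foot clamps on it
- guide: the side guide's aluminium saddle, 76 (x) x 66 (y) mm, top 34 mm above the table; slides along the bed's y on the rail with about 2.5 N of friction while the screw is loose, stays where left. Carries the guide plate and the wing screw (34 mm to its +y side), so it can be drawn along by the wings. Origin on the bed's top in the plane of the plate's box-side face; axes as the bed's
- guide_plate: the guide's upright plate, 220 (x) x 4 (y) x 52 mm, top 67 mm above the table, parallel to the fence; its face nearest the screw is 30 mm from the screw axis, so the wing tips pass 4 mm from it. Origin on the bed's top, below the middle of the box-side face. Not to be forced with more than about 15 N
- guide_face (a point): the middle of the guide plate's box-side face, 42 mm above the table; snug means that this face touches the box's side, within 1.5 mm
- wing: red wing knob of the clamping screw; origin on its upright axis, z up. Wings: one flat blade along its x axis, 52 x 9 (y) x 28 mm high. Starts loose by an unknown amount: clockwise from above tightens, 0.6 to 3 rad to go. Loose it drags evenly at 0.15 N m, sinking 1 mm/rad; once it bites, +0.3 N m per rad. Hand-tight is 0.21 to 0.3 N m, over 0.34 is too much. Wings flex 0.33 rad per N m
- wing_mid (a point): the middle of the wing blade, on the screw axis; the blade reaches 14 mm above and below it, its top about 77 mm above the table
- tape_roll: spare roll of brown tape standing flat on the bed, 100 mm across, 48 mm high; origin at the centre of its underside; leave alone
- cutter: box cutter with a teal handle lying on the bed, 137 x 20 x 14 mm along its x axis; origin on its underside; leave alone
- doilies: stack of white paper doilies on the table, 187 mm across, 18 mm high; origin at the centre of its underside; leave alone
Mind the look-alikes: they are no part of the job. Of the things that look like the cake_box, the larger one is meant.

How it is judged:
By the outcome, as a careful person would: the job done as asked, in the order asked, and still so for the second after the job is handed in, with the robot touching nothing.
It also fails if it takes over 72 s, if anything falls off the work surface, if the arm or the gripper's body presses on something with over 40 N, if the wrist force passes 120 N, or if a joint passes its speed limit or range.

## Working session

There is one attempt and no reset: what is moved stays moved. The work goes in short steps, Python scripts to look and compute and a tool call to move; the robot and the scene stay as the last step left them, time stands still between calls to the robot, and variables do not carry over. Pictures are saved under pics/ and viewed, at most 10 in all, crops included, and the job is handed in when it is done.

Besides the shell and the picture viewer there is one more tool, called after ">>>" by a JSON object that holds its "fn" and its "kwargs", one argument or row to a line. play_rows: Moves the arm, as the interface text tells. Its arguments: {"type":"object","properties":{"series":{"type":"array","items":{"type":"array","items":{"type":"number"}}},"gripper":{"type":"number"}},"required":["series"]}

```bash
mkdir -p pics
cat > h.py <<'E'
import numpy as np, cv2, pickle
from bench import read_state, get_image, job_done
def snap(n,f):
    d=get_image(n); cv2.imwrite(f'pics/{f}.png',cv2.cvtColor(np.asarray(d['image']),cv2.COLOR_RGB2BGR)); pickle.dump(d,open(f'pics/{f}.pkl','wb')); return d
def load(f): return pickle.load(open(f'pics/{f}.pkl','rb'))
def K(d): return np.array([[d['fx'],0,d['cx']],[0,d['fy'],d['cy']],[0,0,1.]])
def world(d,uv,z):
    p=cv2.undistortPoints(np.array(uv,float).reshape(-1,1,2),K(d),np.array(d['dist_coeffs'],float)).reshape(-1,2)
    r=np.c_[p,np.ones(len(p))]@np.array(d['rotation']).T; e=np.array(d['eye'])
    return e+r*((np.asarray(z)-e[2])/r[:,2])[:,None]
def proj(d,P):
    R=np.array(d['rotation']).T
    return cv2.projectPoints(np.array(P,float).reshape(-1,1,3),cv2.Rodrigues(R)[0],-R@np.array(d['eye']),K(d),np.array(d['dist_coeffs'],float))[0].reshape(-1,2)
E
python3 - <<'E'
from h import *
a=snap('top','t0');b=snap('scene','s0')
im=np.hstack([cv2.imread('pics/t0.png')])
cv2.imwrite('pics/t0b.png',cv2.resize(im,(800,600),interpolation=cv2.INTER_CUBIC))
for d in(a,b):print(d['eye'],np.round(d['rotation'],3).tolist(),d['fx'])
print(read_state())
E
```

```text
[380.5046136  205.58225276 910.84607906] [-0.702, 0.71, -0.025, 0.048] 380.7896021198394
[940.8970359  685.03198196 841.26408048] [0.368, 0.859, -0.33, -0.132] 378.83268763945387
{'clock': 0.1, 'joints': array([-1.03042639e+00,  3.85510665e-01,  6.74728399e-03, -4.39905623e-04,
       -1.19401141e+00, -2.58622690e-01]), 'joint_vel': array([ 0.00026705, -0.00369347,  0.00185137,  0.00095935,  0.00045232,
        0.00021555]), 'joint_efforts': array([-4.01999077e-04, -3.93318808e+01,  1.88930047e+01,  4.19793159e+00,
       -2.56957675e-03,  5.81759750e-06]), 'position': array([ 173.67005196, -599.88678431,  255.30553184]), 'ee_rot': array([-1.40327737e-01,  9.90104593e-01,  9.90853597e-04, -1.96420046e-04]), 'contact_force': array([ 0.21119571, -0.12768513,  0.99296058]), 'wrist_torque': array([ 0.01174522,  0.04931291, -0.02021543]), 'grasp_force': 0.0, 'gripper_width': 85.52541508686784}
```

View pics/t0b.png

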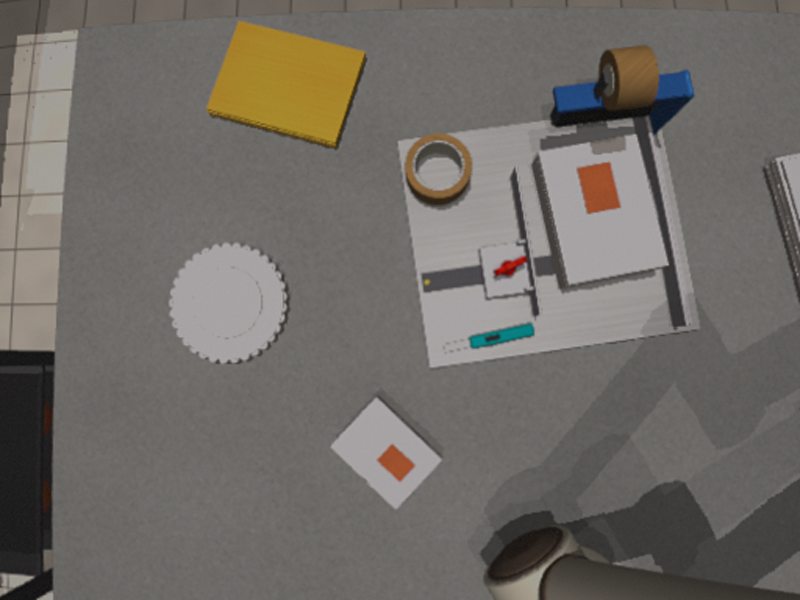

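View pics/s0.png

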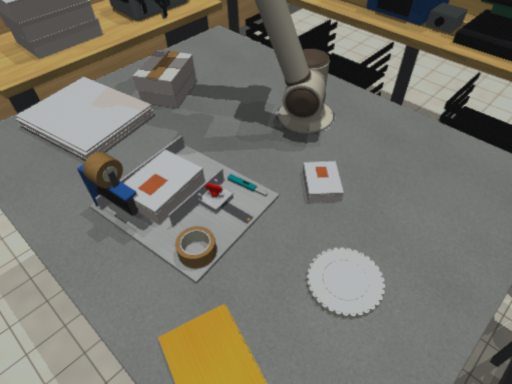

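The top view (800x600) shows the bed with corners near (398,140), (430,367) and (697,327). The large cake box is at (600,210), the red wing at (508,267), the tape roll at (438,168) and the cutter at (500,335). Box candidates are the large one on the bed at (600,210) and a small look-alike on the table at (387,455), so I pick the large one. The only red wing is at (508,267). Next is a close crop to check this.

Run:
```python
from h import *
im=cv2.imread('pics/t0.png')[70:240,250:455]
cv2.imwrite('pics/c0.png',cv2.resize(im,None,fx=3.5,fy=3.5,interpolation=cv2.INTER_CUBIC))
```

```text
(no output)
```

View pics/c0.png

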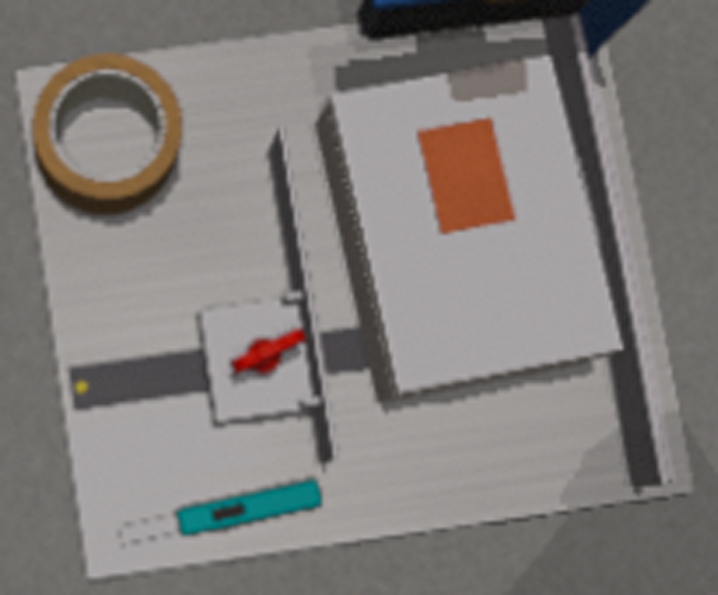

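```bash
sed -i "s/np.array(d\['rotation'\])/Rot.from_quat(d['rotation']).as_matrix()/; 1a from scipy.spatial.transform import Rotation as Rot" h.py
python3 - <<'E'
from h import *
d=load('t0')
f=lambda L,z:world(d,(np.array(L,float)+.5)/3.5-.5+[250,70],z)
print(d['dist_coeffs'],Rot.from_quat(d['rotation']).as_matrix().round(3))
bed=f([(17,70),(90,577),(690,492)],12);print('bed',bed.round(1),np.linalg.norm(np.diff(bed,axis=0),axis=1))
box=f([(333,95),(552,57),(621,349),(398,394)],72);print('box',box.round(1),np.linalg.norm(np.diff(box,axis=0),axis=1))
pl=f([(282,130),(330,462)],67);print('plate',pl.round(1),np.linalg.norm(pl[1]-pl[0]))
w=f([(267,353),(233,366),(304,335)],77);print('wing',w.round(1))
rl=f([(72,388)],12);print('railend',rl.round(1))
# bed frame: +y from fence to rail/knob side
c=(bed[0]+bed[2])/2; yv=(bed[1]-bed[2]);yv/=np.linalg.norm(yv); xv=np.cross(yv,[0,0,1])
B=np.array([xv,yv])
yaw=np.arctan2(xv[1],xv[0]);print('centre',c,'yaw',yaw)
for n,P in(('box',box),('plate',pl),('wing',w)):print(n,((P-c)@B.T).round(1).tolist())
R=Rot.from_quat(read_state()['ee_rot']).as_matrix();print(R.round(3))
E
```

```text
[-0.09855468  0.          0.          0.          0.        ] [[-0.009 -0.995  0.103]
 [-0.999  0.012  0.032]
 [-0.033 -0.103 -0.994]]
bed [[ 719.4  239.1   12. ]
 [ 366.   193.    12. ]
 [ 417.4 -216.9   12. ]] [356.41127909 413.11103966]
box [[ 676.6   30.9   72. ]
 [ 702.1 -115.6   72. ]
 [ 507.1 -148.5   72. ]
 [ 479.8   -2.8   72. ]] [148.76452737 197.72278074 148.21358952]
plate [[654.9  64.3  67. ]
 [437.6  40.8  67. ]] 218.56760191488505
wing [[506.3  80.3  77. ]
 [498.2 102.   77. ]
 [517.5  56.6  77. ]]
railend [[493.7 203.5  12. ]]
centre [568.41327289  11.10519123  12.        ] yaw 0.12485337050801226
box [[109.8, 6.2], [116.9, -142.4], [-80.7, -150.8], [-89.7, -2.8]]
plate [[92.4, 42.0], [-126.1, 45.8]]
wing [[-53.1, 76.4], [-58.3, 99.0], [-44.9, 51.5]]
[[-0.961 -0.278 -0.001]
 [-0.278  0.961  0.002]
 [ 0.     0.002 -1.   ]]
```

>>> {"fn": "play_rows", "kwargs": {
  "series": [
    [16.6,34,-2,0,0,0.8],
    [16.6,34,-2,0,0,0.8],
    [16.6,34,-2,0,0,0.8],
    [16.6,34,-2,0,0,0.8],
    [16.6,34,-2,0,0,0.8],
    [16.6,34,-2,0,0,0.8],
    [16.6,34,-2,0,0,0.8],
    [16.6,34,-2,0,0,0.8],
    [16.6,34,-2,0,0,0.8],
    [16.6,34,-2,0,0,0.8],
    [16.6,34,-2,0,0,0.8],
    [16.6,34,-2,0,0,0.8],
    [16.6,34,-2,0,0,0.8],
    [16.6,34,-2,0,0,0.8],
    [16.6,34,-2,0,0,0.8],
    [16.6,34,-2,0,0,0.8],
    [16.6,34,-2,0,0,0.8],
    [16.6,34,-2,0,0,0.8],
    [16.6,34,-2,0,0,0.8],
    [16.6,34,-2,0,0,0.8]
  ],
  "gripper": 0.5
}}

```text
clock: 1.77
position: [506.0, 81.5, 216.0]
ee_rot: [0.831, -0.556, -0.0, 0.0]
contact_force: [0.5, -0.3, -0.5]
gripper_width: 42.8
grasp_force: 0.0
```

Run:
```python
from h import *
d=snap('wrist','w0')
cv2.imwrite('pics/w0b.png',cv2.resize(cv2.imread('pics/w0.png'),(800,600),interpolation=cv2.INTER_CUBIC))
s=read_state();print(s['clock'],s['joints'].round(3),s['position'],s['contact_force'],s['wrist_torque'],s['gripper_width'],Rot.from_quat(s['ee_rot']).as_matrix().round(3))
print(d['eye'],proj(d,[[506.3,80.3,77]]))
```

```text
1.8167 [ 4.820e-01  2.360e-01 -3.180e-01  1.000e-03 -1.014e+00 -8.400e-02] [509.72832188  86.11296947 215.57060682] [4.07936027 3.74687322 1.64934736] [ 0.37760075 -0.5038064   0.03715694] 42.937879970519695 [[ 0.388 -0.922  0.003]
 [-0.922 -0.388  0.001]
 [ 0.    -0.003 -1.   ]]
[533.43554245  16.8899783  334.61609945] [[259.28015355 191.82720439]]
```

View pics/w0b.png

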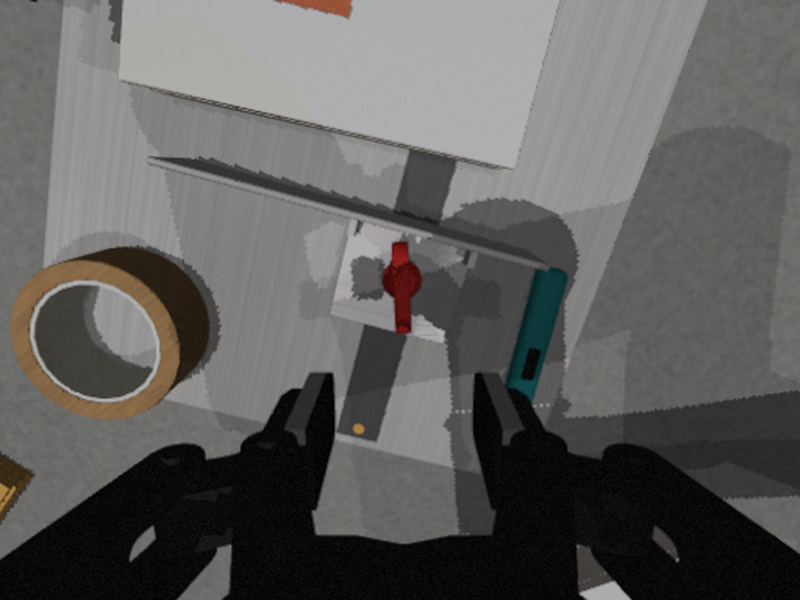

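```bash
python3 - <<'E'
from h import *
d=load('w0')
im=d['image'].astype(int); m=(im[...,0]>90)&(im[...,1]<60)&(im[...,2]<60)
ys,xs=np.nonzero(m); k=(xs>240)&(xs<275)&(ys>150)&(ys<220)
print(xs[k].min(),xs[k].max(),ys[k].min(),ys[k].max())
for y in range(153,216,3): 
    q=xs[k][ys[k]==y]; print(y,q.min() if len(q) else None,q.max() if len(q) else None,im[y,257].tolist())
f=lambda L,z:world(d,(np.array(L,float)+.5)*.64-.5,z)
print(f([(403,332),(401,243),(402,281)],77),f([(401,243)],49))
s=read_state();print(s['clock'],s['position'],s['contact_force'])
E
python3 - <<'E'
import sys;sys.path.insert(0,'.')
from h import *
im=cv2.imread('pics/w0.png')[140:225,215:300]
cv2.imwrite('pics/w0c.png',cv2.resize(im,None,fx=6,fy=6,interpolation=cv2.INTER_CUBIC))
E
```

```text
246 264 157 212
153 None None [99, 96, 99]
156 None None [83, 16, 13]
159 251 260 [110, 19, 16]
162 251 260 [129, 26, 23]
165 251 261 [132, 29, 27]
168 251 260 [127, 27, 26]
171 254 254 [68, 13, 13]
174 246 253 [71, 14, 9]
177 263 263 [82, 14, 12]
180 256 263 [91, 21, 19]
183 257 263 [92, 24, 21]
186 258 260 [88, 16, 13]
189 254 258 [90, 16, 16]
192 256 260 [91, 19, 15]
195 254 254 [89, 18, 18]
198 None None [88, 21, 20]
201 258 259 [90, 19, 18]
204 None None [80, 13, 14]
207 None None [64, 9, 8]
210 254 260 [116, 18, 19]
213 None None [78, 44, 44]
[[500.63439842  97.45316175  77.        ]
 [520.06599556  52.93522075  77.        ]
 [511.93454916  71.37133001  77.        ]] [[518.61287476  56.85293704  49.        ]]
1.8167 [509.72832188  86.11296947 215.57060682] [4.07936027 3.74687322 1.64934736]
```

View pics/w0c.png

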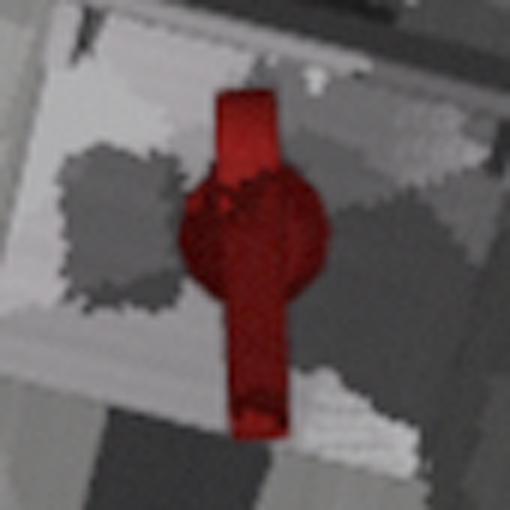

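The crop confirms the red blade: plate-side tip at w0 pixel (256,156), far tip at (258,212), hub at (257,179). It lies nearly in line with the tool x axis. The arm was still settling in that shot, so I descend, settle and remeasure.

>>> {"fn": "play_rows", "kwargs": {
  "series": [
    [0,0,-15,0,0,0],
    [0,0,-15,0,0,0],
    [0,0,-15,0,0,0],
    [0,0,0,0,0,0],
    [0,0,0,0,0,0],
    [0,0,0,0,0,0],
    [0,0,0,0,0,0],
    [0,0,0,0,0,0]
  ]
}}

```text
clock: 2.48
position: [506.3, 79.7, 172.3]
ee_rot: [0.83, -0.558, 0.001, -0.001]
contact_force: [-0.0, 0.2, 0.7]
gripper_width: 42.8
grasp_force: 0.0
```

Run:
```python
from h import *
d=snap('wrist','w1')
s=read_state();print(s['clock'],s['joints'].round(3),s['position'],s['contact_force'],s['wrist_torque'],Rot.from_quat(s['ee_rot']).as_matrix().round(3).tolist())
p=proj(d,[[508,79,77]])[0];print(d['eye'],p)
x,y=(p-45).astype(int);print(x,y)
im=cv2.imread('pics/w1.png')[max(y,0):y+90,x:x+90]
cv2.imwrite('pics/w1c.png',cv2.resize(im,None,fx=6,fy=6,interpolation=cv2.INTER_CUBIC))
```

```text
2.5333 [ 0.473  0.276 -0.387  0.    -0.907 -0.087] [506.2103558   79.71311544 172.21151663] [ 0.61505048  0.78169012 -0.45459094] [-0.03106336  0.00102343 -0.02639199] [[0.377, -0.926, 0.002], [-0.926, -0.377, 0.001], [-0.0, -0.002, -1.0]]
[533.19167436  14.88331193 290.9857537 ] [257.82998354 207.7683981 ]
212 162
```

View pics/w1c.png

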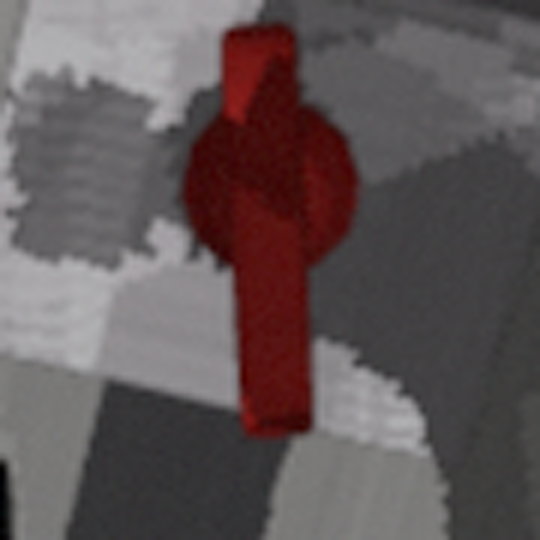

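The blade's plate-side tip is at w1 pixel (255,167) and the far tip at (258,234). The hub is a lower boss.

Run:
```python
from h import *
d=load('w1')
t=world(d,[(212+259/6-.4,162+30/6-.4),(212+278/6-.4,162+433/6-.4)],77);v=t[0]-t[1]
print(t,t.mean(0),np.linalg.norm(v),np.degrees(np.arctan2(v[1],v[0])))
```

```text
[[520.9513465   52.61793452  77.        ]
 [500.53474749  97.19341869  77.        ]] [510.74304699  74.9056766   77.        ] 49.02867838089358 -65.39112881927342
```

>>> {"fn": "play_rows", "kwargs": {
  "series": [
    [0.6,-0.5,-15,0,0,0.1],
    [0.6,-0.5,-15,0,0,0.1],
    [0.6,-0.5,-15,0,0,0.1],
    [0.6,-0.5,-15,0,0,0.1],
    [0.6,-0.6,-15,0,0,0],
    [0.6,-0.6,-12,0,0,0],
    [0,0,-6,0,0,0],
    [0,0,0,0,0,0],
    [0,0,0,0,0,0],
    [0,0,0,0,0,0]
  ]
}}

```text
clock: 3.37
position: [510.1, 76.8, 79.3]
ee_rot: [0.841, -0.541, 0.001, -0.001]
contact_force: [-0.5, 0.3, -0.2]
gripper_width: 42.5
grasp_force: 0.0
```

>>> {"fn": "play_rows", "kwargs": {
  "series": [
    [0,0,0,0,0,0],
    [0,0,0,0,0,0],
    [0,0,0,0,0,0],
    [0,0,0,0,0,0],
    [0,0,0,0,0,0],
    [0,0,0,0,0,0],
    [0,0,0,0,0,0],
    [0,0,0,0,0,0]
  ],
  "gripper": 0
}}

```text
clock: 4.03
position: [509.5, 76.5, 79.0]
ee_rot: [0.841, -0.54, 0.0, -0.0]
contact_force: [-3.0, 0.6, 6.0]
gripper_width: 7.5
grasp_force: 60.2
```

```bash
cat > st.py <<'E'
from h import *
L=[read_state() for _ in range(1)]
s=L[0]; yaw=0.125; c,n=np.cos(yaw),np.sin(yaw); F=s['contact_force']; Y=Rot.from_quat(s['ee_rot']).as_matrix()[:,1]
print('t',s['clock'],'pos',s['position'].round(2),'Fbed x,y,z',np.round([c*F[0]+n*F[1],-n*F[0]+c*F[1],F[2]],1),'M',s['wrist_torque'].round(3),'yawY',np.degrees(np.arctan2(Y[1],Y[0])).round(2),'q6',s['joints'][5].round(3),'w',s['gripper_width'].round(1),s['grasp_force'])
E
python3 st.py
```

```text
Traceback (most recent call last):
  File "st.py", line 4, in <module>
    print('t',s['clock'],'pos',s['position'].round(2),'Fbed x,y,z',np.round([c*F[0]+n*F[1],-n*F[0]+c*F[1],F[2]],1),'M',s['wrist_torque'].round(3),'yawY',np.degrees(np.arctan2(Y[1],Y[0])).round(2),'q6',s['joints'][5].round(3),'w',s['gripper_width'].round(1),s['grasp_force'])
                                                                                                                                                                                                                                     ^^^^^^^^^^^^^^^^^^^^^^^^
AttributeError: 'float' object has no attribute 'round'
```

```bash
sed -i "s/s\['gripper_width'\].round(1)/s['gripper_width']/" st.py; python3 st.py
```

```text
t 4.0333 pos [509.5   76.51  79.05] Fbed x,y,z [-2.9  1.   6. ] M [0.047 0.649 0.016] yawY -155.43 q6 -0.036 w 7.478685635243169 60.21671550348401
```

>>> {"fn": "play_rows", "kwargs": {
  "series": [
    [0.12,-1,0,0,0,0],
    [0.25,-2,0,0,0,0],
    [0.25,-2,0,0,0,0],
    [0.25,-2,0,0,0,0],
    [0.25,-2,0,0,0,0],
    [0.25,-2,0,0,0,0],
    [0.25,-2,0,0,0,0],
    [0.25,-2,0,0,0,0],
    [0.25,-2,0,0,0,0],
    [0.25,-2,0,0,0,0],
    [0.25,-2,0,0,0,0],
    [0.25,-2,0,0,0,0],
    [0.25,-2,0,0,0,0],
    [0.25,-2,0,0,0,0],
    [0.25,-2,0,0,0,0],
    [0.12,-1,0,0,0,0],
    [0.12,-1,0,0,0,0]
  ]
}}

```text
clock: 5.45
position: [513.4, 45.9, 79.0]
ee_rot: [0.841, -0.541, 0.0, -0.001]
contact_force: [-2.9, 1.6, 6.0]
gripper_width: 7.8
grasp_force: 60.3
```

```bash
python3 st.py
```

```text
t 5.45 pos [513.43  45.88  79.05] Fbed x,y,z [-2.6  2.   6. ] M [0.738 0.806 0.018] yawY -155.44 q6 0.025 w 7.843920071118634 60.33940823748708
```

>>> {"fn": "play_rows", "kwargs": {
  "series": [
    [0.12,-1,0,0,0,0],
    [0.12,-1,0,0,0,0],
    [0.12,-1,0,0,0,0],
    [0.12,-1,0,0,0,0],
    [0.12,-1,0,0,0,0],
    [0.12,-1,0,0,0,0],
    [0.12,-1,0,0,0,0],
    [0.12,-1,0,0,0,0],
    [0.12,-1,0,0,0,0],
    [0.12,-1,0,0,0,0],
    [0.12,-1,0,0,0,0],
    [0.12,-1,0,0,0,0],
    [0.12,-1,0,0,0,0],
    [0.12,-1,0,0,0,0],
    [0.12,-1,0,0,0,0]
  ]
}}

```text
clock: 6.7
position: [515.3, 31.7, 79.0]
ee_rot: [0.841, -0.541, 0.0, -0.001]
contact_force: [-3.0, 6.7, 6.4]
gripper_width: 7.6
grasp_force: 60.4
```

```bash
python3 st.py
python3 - <<'E'
from h import *
d=snap('top','t1')
im=cv2.imread('pics/t1.png')[70:240,250:455]
cv2.imwrite('pics/c1.png',cv2.resize(im,None,fx=3.5,fy=3.5,interpolation=cv2.INTER_CUBIC))
E
```

```text
t 6.7 pos [515.27  31.65  79.05] Fbed x,y,z [-2.2  7.   6.4] M [2.17  1.152 0.011] yawY -155.45 q6 0.055 w 7.62650238103417 60.43618622235954
```

View pics/c1.png

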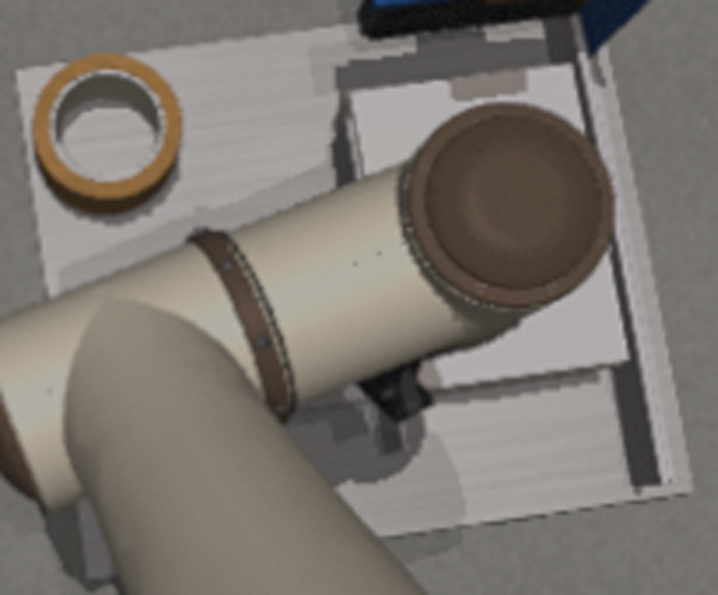

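The box is being pushed and is nearly square, but still just off the fence. I go on in fine steps, watching the force.

>>> {"fn": "play_rows", "kwargs": {
  "series": [
    [0.06,-0.5,0,0,0,0],
    [0.06,-0.5,0,0,0,0],
    [0.06,-0.5,0,0,0,0],
    [0.06,-0.5,0,0,0,0],
    [0.06,-0.5,0,0,0,0],
    [0.06,-0.5,0,0,0,0]
  ]
}}

```text
clock: 7.25
position: [515.6, 28.9, 79.0]
ee_rot: [0.841, -0.541, 0.0, -0.001]
contact_force: [-3.5, 5.9, 7.3]
gripper_width: 7.9
grasp_force: 60.4
```

>>> {"fn": "play_rows", "kwargs": {
  "series": [
    [0.06,-0.5,0,0,0,0],
    [0.06,-0.5,0,0,0,0],
    [0.06,-0.5,0,0,0,0]
  ]
}}

```text
clock: 7.5
position: [515.8, 27.4, 79.0]
ee_rot: [0.841, -0.541, 0.0, -0.001]
contact_force: [-4.1, 6.4, 5.9]
gripper_width: 7.9
grasp_force: 60.4
```

>>> {"fn": "play_rows", "kwargs": {
  "series": [
    [0.06,-0.5,0,0,0,0],
    [0.06,-0.5,0,0,0,0],
    [0.06,-0.5,0,0,0,0],
    [0.06,-0.5,0,0,0,0]
  ]
}}

```text
clock: 7.83
position: [516.1, 25.4, 79.0]
ee_rot: [0.841, -0.541, 0.0, -0.001]
contact_force: [-3.6, 6.8, 6.3]
gripper_width: 8.1
grasp_force: 60.4
```

>>> {"fn": "play_rows", "kwargs": {
  "series": [
    [0.06,-0.5,0,0,0,0],
    [0.06,-0.5,0,0,0,0]
  ]
}}

```text
clock: 8.0
position: [516.2, 24.4, 79.1]
ee_rot: [0.841, -0.541, 0.0, -0.001]
contact_force: [-3.8, 6.3, 6.4]
gripper_width: 7.6
grasp_force: 60.4
```

>>> {"fn": "play_rows", "kwargs": {
  "series": [
    [0.06,-0.5,0,0,0,0],
    [0,0,0,0,0,0]
  ]
}}

```text
clock: 8.17
position: [516.3, 23.8, 79.1]
ee_rot: [0.841, -0.541, 0.0, -0.001]
contact_force: [-2.7, 6.3, 6.3]
gripper_width: 7.8
grasp_force: 60.4
```

>>> {"fn": "play_rows", "kwargs": {
  "series": [
    [0.05,-0.4,0,0,0,0],
    [0.05,-0.4,0,0,0,0]
  ]
}}

```text
clock: 8.33
position: [516.3, 23.1, 79.0]
ee_rot: [0.841, -0.541, 0.0, -0.001]
contact_force: [-3.4, 6.5, 5.8]
gripper_width: 7.7
grasp_force: 60.4
```

>>> {"fn": "play_rows", "kwargs": {
  "series": [
    [0.05,-0.4,0,0,0,0],
    [0.05,-0.4,0,0,0,0]
  ]
}}

```text
clock: 8.5
position: [516.5, 22.3, 79.1]
ee_rot: [0.841, -0.541, 0.0, -0.001]
contact_force: [-1.7, 6.6, 5.2]
gripper_width: 7.7
grasp_force: 60.4
```

>>> {"fn": "play_rows", "kwargs": {
  "series": [
    [0.05,-0.4,0,0,0,0],
    [0.05,-0.4,0,0,0,0]
  ]
}}

```text
clock: 8.67
position: [516.6, 21.5, 79.0]
ee_rot: [0.841, -0.541, 0.0, -0.001]
contact_force: [-3.4, 6.5, 6.8]
gripper_width: 7.6
grasp_force: 60.4
```

>>> {"fn": "play_rows", "kwargs": {
  "series": [
    [0.05,-0.4,0,0,0,0],
    [0.05,-0.4,0,0,0,0]
  ]
}}

```text
clock: 8.83
position: [516.7, 20.8, 79.1]
ee_rot: [0.841, -0.541, 0.0, -0.001]
contact_force: [-4.3, 8.7, 7.3]
gripper_width: 8.0
grasp_force: 60.5
```

```bash
python3 st.py
```

```text
t 8.8333 pos [516.67  20.79  79.05] Fbed x,y,z [-3.2  9.2  7.3] M [2.666 1.326 0.04 ] yawY -155.45 q6 0.077 w 7.98741007688765 60.48736212775111
```

>>> {"fn": "play_rows", "kwargs": {
  "series": [
    [0.03,-0.25,0,0,0,0],
    [0,0,0,0,0,0]
  ]
}}

```text
clock: 9.0
position: [516.6, 20.7, 79.0]
ee_rot: [0.841, -0.541, -0.0, -0.001]
contact_force: [-3.7, 8.7, 6.3]
gripper_width: 7.9
grasp_force: 60.5
```

```bash
python3 st.py
```

```text
t 9.0 pos [516.64  20.75  79.04] Fbed x,y,z [-2.6  9.1  6.3] M [2.642 1.255 0.009] yawY -155.46 q6 0.077 w 7.921880430445585 60.471131186932325
```

>>> {"fn": "play_rows", "kwargs": {
  "series": [
    [0.03,-0.25,0,0,0,0],
    [0.01,-0.15,0,0,0,0],
    [0,0,0,0,0,0]
  ]
}}

```text
clock: 9.25
position: [516.7, 20.7, 79.0]
ee_rot: [0.841, -0.541, -0.0, -0.002]
contact_force: [-4.5, 9.2, 6.9]
gripper_width: 7.7
grasp_force: 60.5
```

```bash
python3 st.py
```

```text
t 9.25 pos [516.69  20.66  79.04] Fbed x,y,z [-3.3  9.7  6.9] M [3.057 1.418 0.032] yawY -155.46 q6 0.078 w 7.73750476470289 60.48566839657724
```

Snug, at about 9.5 N total on the wing and about 7 N of that on the box. Now I turn clockwise while following the sink.

>>> {"fn": "play_rows", "kwargs": {
  "series": [
    [0,0,-0.05,0,0,-0.5],
    [0,0,-0.05,0,0,-0.5],
    [0,0,-0.05,0,0,-0.5],
    [0,0,-0.05,0,0,-0.5]
  ]
}}

```text
clock: 9.58
position: [516.5, 20.6, 78.9]
ee_rot: [0.78, -0.626, -0.0, -0.001]
contact_force: [-6.1, 10.1, 7.8]
gripper_width: 7.6
grasp_force: 60.6
```

```bash
python3 st.py
```

```text
t 9.5833 pos [516.45  20.55  78.86] Fbed x,y,z [-4.8 10.7  7.8] M [2.967 1.636 0.167] yawY -167.56 q6 -0.134 w 7.567389971160669 60.608777878805995
```

>>> {"fn": "play_rows", "kwargs": {
  "series": [
    [0,0,-0.05,0,0,-0.5],
    [0,0,-0.05,0,0,-0.5],
    [0,0,-0.05,0,0,-0.5],
    [0,0,-0.05,0,0,-0.5],
    [0,0,-0.05,0,0,-0.5],
    [0,0,-0.05,0,0,-0.5],
    [0,0,-0.05,0,0,-0.5]
  ]
}}

```text
clock: 10.17
position: [516.1, 20.5, 78.5]
ee_rot: [-0.652, 0.758, 0.001, 0.001]
contact_force: [-6.7, 10.7, 7.3]
gripper_width: 7.9
grasp_force: 60.8
```

```bash
python3 st.py
```

```text
t 10.1667 pos [516.05  20.48  78.49] Fbed x,y,z [-5.3 11.5  7.3] M [3.095 1.935 0.21 ] yawY 171.43 q6 -0.5 w 7.889013926495307 60.79039251431823
```

>>> {"fn": "play_rows", "kwargs": {
  "series": [
    [-0.4,0.1,-0.05,0,0,-0.5],
    [-0.4,0.1,-0.05,0,0,-0.5],
    [0,0.1,0,0,0,0]
  ]
}}

```text
clock: 10.42
position: [515.8, 20.6, 78.4]
ee_rot: [-0.612, 0.791, 0.0, 0.001]
contact_force: [-4.7, 7.2, 6.2]
gripper_width: 7.6
grasp_force: 60.6
```

```bash
python3 st.py; sleep 0; python3 st.py
```

```text
t 10.4167 pos [515.76  20.64  78.43] Fbed x,y,z [-3.8  7.8  6.2] M [2.475 1.291 0.183] yawY 165.49 q6 -0.605 w 7.5838857083133036 60.55667753331363
t 10.4167 pos [515.76  20.64  78.43] Fbed x,y,z [-3.8  7.8  6.2] M [2.475 1.291 0.183] yawY 165.49 q6 -0.605 w 7.5838857083133036 60.55667753331363
```

>>> {"fn": "play_rows", "kwargs": {
  "series": [
    [-0.1,-0.1,-0.05,0,0,-0.5],
    [-0.1,-0.1,-0.05,0,0,-0.5],
    [-0.1,-0.1,-0.05,0,0,-0.5],
    [-0.1,0,-0.05,0,0,-0.5]
  ]
}}

```text
clock: 10.75
position: [515.5, 20.6, 78.2]
ee_rot: [-0.526, 0.851, 0.001, 0.001]
contact_force: [-4.0, 9.0, 6.4]
gripper_width: 7.5
grasp_force: 60.6
```

```bash
python3 st.py
```

```text
t 10.75 pos [515.46  20.59  78.19] Fbed x,y,z [-2.9  9.4  6.4] M [2.995 1.427 0.207] yawY 153.44 q6 -0.815 w 7.508027032585519 60.58511710725725
```

>>> {"fn": "play_rows", "kwargs": {
  "series": [
    [-0.1,0,-0.05,0,0,-0.5],
    [-0.1,0,-0.05,0,0,-0.5],
    [-0.1,0,-0.05,0,0,-0.5]
  ]
}}

```text
clock: 11.0
position: [515.3, 20.7, 78.1]
ee_rot: [-0.457, 0.889, 0.001, 0.001]
contact_force: [-4.5, 9.4, 6.1]
gripper_width: 7.8
grasp_force: 60.6
```

```bash
python3 st.py
```

```text
t 11.0 pos [515.25  20.66  78.06] Fbed x,y,z [-3.3  9.9  6.1] M [2.968 1.396 0.159] yawY 144.44 q6 -0.972 w 7.77145495558446 60.58479694649577
```

>>> {"fn": "play_rows", "kwargs": {
  "series": [
    [0,0,0,0,0,0]
  ]
}}

```text
clock: 11.08
position: [515.3, 20.7, 78.0]
ee_rot: [-0.458, 0.889, 0.001, 0.001]
contact_force: [-4.7, 9.4, 6.4]
gripper_width: 7.8
grasp_force: 60.6
```

```bash
python3 st.py
```

```text
t 11.0833 pos [515.26  20.67  78.03] Fbed x,y,z [-3.5 10.   6.4] M [3.013 1.365 0.074] yawY 144.49 q6 -0.972 w 7.767436118063262 60.57428391650319
```

>>> {"fn": "play_rows", "kwargs": {
  "series": [
    [-0.1,0,-0.05,0,0,-0.5],
    [-0.1,0,-0.05,0,0,-0.5],
    [-0.1,0,-0.05,0,0,-0.5]
  ]
}}

```text
clock: 11.33
position: [515.1, 20.8, 77.9]
ee_rot: [-0.386, 0.922, 0.001, 0.001]
contact_force: [-5.1, 10.0, 6.6]
gripper_width: 7.8
grasp_force: 60.6
```

```bash
python3 st.py
```

```text
t 11.3333 pos [515.07  20.77  77.92] Fbed x,y,z [-3.8 10.6  6.6] M [3.127 1.363 0.088] yawY 135.44 q6 -1.13 w 7.779405729981995 60.58020262978971
```

>>> {"fn": "play_rows", "kwargs": {
  "series": [
    [-0.1,0,-0.05,0,0,-0.5],
    [-0.1,0,-0.05,0,0,-0.5]
  ]
}}

```text
clock: 11.5
position: [514.9, 20.8, 77.8]
ee_rot: [-0.337, 0.941, 0.001, 0.002]
contact_force: [-4.0, 10.3, 5.2]
gripper_width: 7.6
grasp_force: 60.6
```

```bash
python3 st.py
```

```text
t 11.5 pos [514.93  20.84  77.81] Fbed x,y,z [-2.7 10.7  5.2] M [3.231 1.261 0.173] yawY 129.44 q6 -1.234 w 7.58001860526823 60.57267554104328
```

```bash
cat > av.py <<'E'
from h import *
M=[];E=[];F=[]
for i in range(10):
    s=read_state();M.append(s['wrist_torque'][2]);E.append(s['joint_efforts'][5]);F.append(s['contact_force']);get_image('wrist')
F=np.mean(F,0);y=.125
print('Mz %.3f sd %.3f  e6 %.3f sd %.3f'%(np.mean(M),np.std(M),np.mean(E),np.std(E)),'Fb',np.round([np.cos(y)*F[0]+np.sin(y)*F[1],np.cos(y)*F[1]-np.sin(y)*F[0],F[2]],2))
E
sed -i "s/,'w',/,'e6',round(s['joint_efforts'][5],3),'w',/" st.py
python3 av.py; python3 st.py
```

```text
Mz 0.163 sd 0.022  e6 -0.146 sd 0.146 Fb [-2.51 10.39  5.93]
t 12.0 pos [514.96  20.86  77.79] Fbed x,y,z [-2.2  9.6  5.8] M [3.193 1.315 0.12 ] yawY 129.59 q6 -1.232 e6 -0.145 w 7.856506209340587 60.564503045752645
```

>>> {"fn": "play_rows", "kwargs": {
  "series": [
    [-0.1,0,-0.05,0,0,-0.5],
    [-0.1,0,-0.05,0,0,-0.5]
  ]
}}

```text
clock: 12.17
position: [514.8, 20.9, 77.7]
ee_rot: [-0.288, 0.958, 0.001, 0.002]
contact_force: [-3.5, 10.1, 5.7]
gripper_width: 7.5
grasp_force: 60.6
```

```bash
python3 st.py; python3 av.py
```

```text
t 12.1667 pos [514.81  20.93  77.7 ] Fbed x,y,z [-2.3 10.5  5.7] M [3.303 1.342 0.201] yawY 123.45 q6 -1.339 e6 0.26 w 7.516915536828314 60.596745824441314
Mz 0.164 sd 0.027  e6 -0.153 sd 0.153 Fb [-2.23 10.69  5.69]
```

```bash
sed -i "s/^F=np.mean/M,E=M[2:],E[2:]\nF=np.mean/; s/^print(/s=read_state();print(s['position'].round(2),'q6 %.3f'%s['joints'][5],/" av.py; python3 av.py
```

```text
[514.84  20.95  77.7 ] q6 -1.337 Mz 0.180 sd 0.021  e6 -0.155 sd 0.000 Fb [-2.8  10.89  5.58]
```

>>> {"fn": "play_rows", "kwargs": {
  "series": [
    [-0.1,0.1,-0.05,0,0,-0.5],
    [-0.1,0.1,-0.05,0,0,-0.5],
    [-0.1,0.1,-0.05,0,0,-0.5],
    [-0.1,0,-0.05,0,0,-0.5],
    [-0.1,0,-0.05,0,0,-0.5]
  ]
}}

```text
clock: 13.58
position: [514.6, 21.3, 77.5]
ee_rot: [-0.16, 0.987, 0.001, 0.002]
contact_force: [-3.9, 9.8, 5.3]
gripper_width: 7.5
grasp_force: 60.6
```

```bash
python3 av.py
```

```text
[514.6   21.27  77.54] q6 -1.599 Mz 0.209 sd 0.015  e6 -0.231 sd 0.061 Fb [-2.27 10.59  5.6 ]
```

```bash
python3 av.py
```

```text
[514.61  21.26  77.53] q6 -1.599 Mz 0.201 sd 0.052  e6 -0.201 sd 0.000 Fb [-2.3  10.74  5.51]
```

>>> {"fn": "play_rows", "kwargs": {
  "series": [
    [-0.1,0,-0.05,0,0,-0.5],
    [-0.1,0,-0.05,0,0,-0.5],
    [0,0,0,0,0,0]
  ]
}}

```text
clock: 14.83
position: [514.5, 21.4, 77.5]
ee_rot: [-0.109, 0.994, 0.001, 0.002]
contact_force: [-2.4, 9.9, 5.8]
gripper_width: 7.6
grasp_force: 60.6
```

```bash
python3 av.py
```

```text
[514.55  21.37  77.47] q6 -1.704 Mz 0.247 sd 0.027  e6 -0.222 sd 0.004 Fb [-2.29 10.85  5.68]
```

>>> {"fn": "play_rows", "kwargs": {
  "series": [
    [0,0,-0.05,0,0,-0.5],
    [0,0,-0.05,0,0,-0.5],
    [0,0,0,0,0,0]
  ]
}}

```text
clock: 15.58
position: [514.5, 21.5, 77.4]
ee_rot: [-0.057, 0.998, 0.002, 0.002]
contact_force: [-3.6, 11.7, 5.2]
gripper_width: 7.6
grasp_force: 60.7
```

```bash
python3 av.py
```

```text
[514.53  21.48  77.4 ] q6 -1.809 Mz 0.259 sd 0.027  e6 -0.241 sd 0.004 Fb [-2.25 11.45  5.68]
```

Torque is about 0.25 N m, so hand-tight. I relieve the side preload before opening narrowly, because the plate is close.

>>> {"fn": "play_rows", "kwargs": {
  "series": [
    [-0.06,0.5,0,0,0,0],
    [-0.06,0.5,0,0,0,0],
    [-0.06,0.5,0,0,0,0],
    [0,0,0,0,0,0]
  ]
}}

```text
clock: 16.42
position: [514.4, 22.0, 77.4]
ee_rot: [-0.058, 0.998, 0.001, 0.002]
contact_force: [-2.5, 5.2, 5.3]
gripper_width: 7.4
grasp_force: 60.4
```

```bash
python3 av.py
```

```text
[514.41  21.92  77.4 ] q6 -1.812 Mz 0.257 sd 0.024  e6 -0.232 sd 0.000 Fb [-1.39  6.16  5.05]
```

>>> {"fn": "play_rows", "kwargs": {
  "series": [
    [0,0.5,0,0,0,0],
    [0,0.5,0,0,0,0],
    [0,0,0,0,0,0],
    [0,0,0,0,0,0]
  ]
}}

```text
clock: 17.25
position: [514.4, 22.2, 77.4]
ee_rot: [-0.058, 0.998, 0.0, 0.001]
contact_force: [-2.3, 2.6, 6.0]
gripper_width: 7.6
grasp_force: 60.4
```

>>> {"fn": "play_rows", "kwargs": {
  "series": [
    [0,0,0,0,0,0],
    [0,0,0,0,0,0],
    [0,0,0,0,0,0],
    [0,0,0,0,0,0]
  ],
  "gripper": 0.2
}}

```text
clock: 17.58
position: [513.2, 21.2, 76.1]
ee_rot: [-0.057, 0.998, -0.0, -0.0]
contact_force: [0.0, -0.4, -0.5]
gripper_width: 16.9
grasp_force: 0.0
```

```bash
python3 av.py; python3 st.py
```

```text
[513.45  21.44  76.53] q6 -1.814 Mz -0.007 sd 0.031  e6 -0.000 sd 0.000 Fb [-0.17 -0.08 -0.04]
t 18.0833 pos [513.45  21.44  76.53] Fbed x,y,z [-0.1 -0.1 -1.3] M [ 0.007 -0.037  0.041] yawY 96.55 q6 -1.814 e6 -0.0 w 17.095152770372223 0.0
```

Released with no contact force left. Next I rise straight up and back clear of the bed to check.

>>> {"fn": "play_rows", "kwargs": {
  "series": [
    [0,0,5,0,0,0],
    [0,0,10,0,0,0],
    [0,0,20,0,0,0],
    [0,0,30,0,0,0],
    [0,0,30,0,0,0],
    [0,0,30,0,0,0],
    [0,0,30,0,0,0],
    [0,0,20,0,0,0],
    [0,20,0,0,0,0],
    [0,30,0,0,0,0],
    [0,30,0,0,0,0],
    [0,30,0,0,0,0],
    [0,30,0,0,0,0],
    [0,30,0,0,0,0],
    [0,30,0,0,0,0],
    [0,30,0,0,0,0],
    [0,30,0,0,0,0],
    [0,30,0,0,0,0],
    [0,30,0,0,0,0],
    [0,20,0,0,0,0]
  ]
}}

```text
clock: 19.75
position: [513.1, 363.8, 252.5]
ee_rot: [-0.058, 0.998, 0.0, 0.001]
contact_force: [0.0, 0.5, -0.1]
gripper_width: 17.1
grasp_force: 0.0
```

>>> {"fn": "play_rows", "kwargs": {
  "series": [
    [0,30,0,0,0,0],
    [0,0,0,0,0,0],
    [0,0,0,0,0,0],
    [0,0,0,0,0,0],
    [0,0,0,0,0,0]
  ]
}}

```text
clock: 20.17
position: [513.4, 390.6, 252.1]
ee_rot: [-0.057, 0.998, 0.0, 0.0]
contact_force: [0.5, 0.2, 0.2]
gripper_width: 17.0
grasp_force: 0.0
```

Run:
```python
from h import *
d=snap('top','t2')
im=cv2.imread('pics/t2.png')[70:240,250:455]
cv2.imwrite('pics/c2.png',cv2.resize(im,None,fx=3.5,fy=3.5,interpolation=cv2.INTER_CUBIC))
```

```text
(no output)
```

View pics/c2.png

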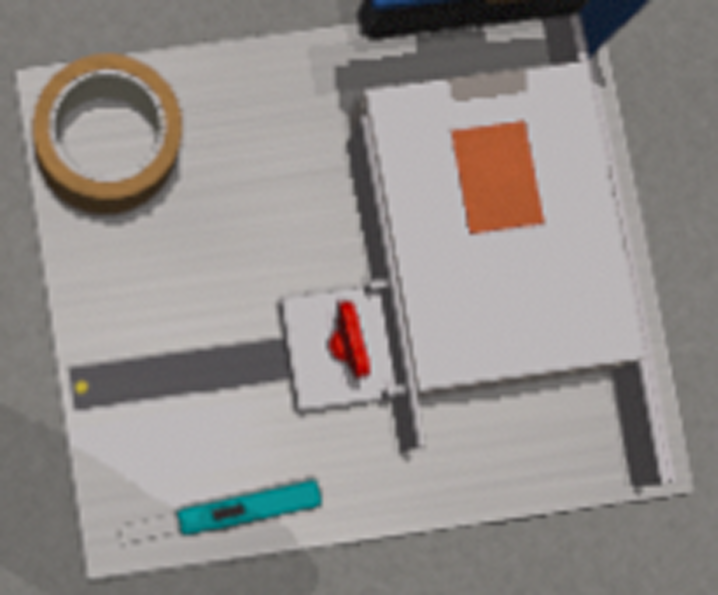

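The crop shows the box flat against the fence (right edge near (640,360)) and the plate flat against its other side (line from (365,95) to (415,445)). The wing at (353,340) has turned, and the tape roll and cutter are unmoved.

```bash
python3 -c "from bench import job_done; print(job_done())"
```

```text
the job is handed in; nothing more can be done
None
```

The cake box sits square and snug between fence and guide, pressed with about 7–9 N. The guide's wing screw is tightened to about 0.25 N m, the arm has let go and moved clear, and the job is handed in; no verdict was returned.

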